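# Sweep the seeds into the red pen

## Robot

A 6-joint arm with a two-finger parallel gripper is mounted at the origin on the work surface. World frame = base frame: x ahead of the robot, y to its left, z up, the work surface at z = 0. Lengths are in m, angles in rad, forces in N, time in s.
With the tool pointing down it reaches from about 0.35 to 0.925 m from the base axis. Payload 6.4 kg.
Tool frame: the origin (TCP) lies at the very end of the fingers, on their centre line; the grasp point (between the pads) lies 19 mm behind it; z points along the fingers, y is the line along which they close (so a half turn about z gives the same grasp; the last joint's range is limited). The gripper opens to 85 mm and grips with 20 to 120 N. Pads are 22 mm wide; open, the fingers measure 114 mm over their backs; the gripper's body (76 mm by 85 mm) begins 54 mm behind the grasp point. The pads swing forward as they close: fully open they stand 13 mm farther back than shut.
Start: joints at [1.118, 0.245, 1.558, -0, 1.339, -0.174], TCP at [0.179, 0.625, 0.231] pointing down, gripper open.
Joint ranges: [-3.13, 3.13], [-1.02, 2.26], [0.13, 2.54], [-0.95, 4.09], [0.21, 2.88], [-2.74, 2.74]. Speed limits (rad/s): [2.57, 2.57, 3.14, 3.14, 3.14, 3.14].

## Interface

Orientations are given as [roll, pitch, yaw] about the fixed x, y, z axes, in that order (R = Rz(yaw) Ry(pitch) Rx(roll)).
In Python, from bench import bot gives the robot as it stands.
- The arm moves only by the tool play_rows, never from a script. Its argument "plan" is one flat list of numbers, 4 for each row, row after row: the shift along the tool's x, y, z as a fraction of full scale, then the turn about the tool's z as a fraction of full scale. In form: [dx, dy, dz, yaw, dx, dy, dz, yaw, ...]. A call has 1 to 5 rows; each row shifts and turns the commanded pose from where the row before left it, along the tool's axes as they then stand; what a row does not reach is not made up. Full scale, the value 1, is 0.2 m for a shift and 90 degrees for a turn. A row lasts 1/12 s, in which the tool goes at most 41.7 mm and 7.16 degrees, less where a joint would pass 70% of its speed; a pose out of reach is approached as far as the arm can. A call with a number of a shift or a turn outside -1 to 1 is refused whole. A call with a gripper value outside its range is refused whole. "gripper" is the opening, from 0 (shut) to 1 (fully open), set as the call begins (left out, the last holds). The fingers move at their own pace and stop on an object; "force" is the grip in N (left out, the last holds). Time passes only in rows, so rows that do not move let the fingers close. It gives the time, the measured TCP pose, the force, the opening and the grip force at its end, in the units of the state.
- bot.observe(): the state, without advancing time (a new reading comes with each control period).
- bot.capture(name): name is "side" or "top" or "wrist"; returns a dict with "image" (400x640x3 uint8, red, green, blue), "z_map" (400x640 float32, m along the optical axis (not along the pixel's ray), 0 where there is no reading), "fx", "fy", "cx", "cy" (pixels), "dist" ([k1, k2, p1, p2, k3] as OpenCV has them; the pictures are not rectified), "rvec" (rotation vector, rad) and "tvec" (3), from world to camera coordinates, as OpenCV has them; the wrist camera has in their place "tool_from_camera" (4x4, takes a point from camera to tool coordinates, whose origin is the TCP and whose axes are the flange's). Camera axes: x right, y down, z forward; pixel columns grow to the right and rows downward; lengths in m; the calibration is good to about 2 mm. A picture is of the moment at which its call begins: read the wrist's pose just before it.
- bot.close_job(): hands the job in; it is judged then, once.
The state is a dict: "t": time; "qpos": joint angles; "dq": joint speeds; "joint_efforts": joint torques, N m; "ee_pos": TCP position; "tool_rot": TCP orientation; "contact_force": force on the tool from outside, world axes, zero at the start; "torque": the same for the moment, N m; "width": finger opening in m; "grip_force": force on a finger pad.
Only numpy, scipy, OpenCV 4.12 (cv2) and the standard library are available. Lean on these libraries where they do the work, as an engineer would, in place of code of your own. Each camera call takes 0.05 s, during which the arm holds its last target. There are 200 camera calls.

## Task

With the fingertips, sweep the three dark brown seeds across the sorting board and wholly into the red pen through its open side, so that none sticks out of its mouth. Push them only: they stay down on the board, never picked up or lifted. Leave everything else where it is, including the white stone, the ink jar and the cup on the board and the shells in the blue pen.

Things in the scene. Friction and masses are not known exactly. Their poses are not given: they have to be found in the camera images.
- board: plain grey-green sorting board, fixed to the table, flat and without a rim: 300 mm (its x) by 500 mm (its y), top 12 mm above the table. Origin: centre of its underside; its y runs along the long side towards the end with the pens; it lies at a moderate yaw
- red_pen: red three-sided pen fixed on the board at its +y end, beside the blue one (either side). The board is its floor; walls 5 mm thick, 22 mm high on its +x, -x and +y sides, no wall at -y (the mouth). Origin: on the board's top, mid-pen: mouth at y = -55 mm, inner back wall at y = +50, inner side walls at x = -56.5 and +56.5 mm. Same axes as the board
- blue_pen: blue pen, the same size, shape and axes as the red one, fixed beside it with centres 126 mm apart along x; it holds two cream shells
- seed1: one of three alike flat, round, dark brown seeds, 32 mm across and 16 mm thick with an upright edge, about 20 g, lying loose and flat on the sorting board; it slides when pushed. Origin: centre of its underside, z up
- seed2: one of three alike flat, round, dark brown seeds, 32 mm across and 16 mm thick with an upright edge, about 20 g, lying loose and flat on the sorting board; it slides when pushed. Origin: centre of its underside, z up
- seed3: one of three alike flat, round, dark brown seeds, 32 mm across and 16 mm thick with an upright edge, about 20 g, lying loose and flat on the sorting board; it slides when pushed. Origin: centre of its underside, z up
- stone: small white block of chalk stone, 28 x 24 x 20 mm, loose on the board in the same row as the seeds; not a seed, stays there. Origin: centre of its underside
- ink: small ink jar with black cap, 36 mm across, 50 mm high, standing loose on the board behind the seeds (towards -y); stays there. Origin: centre of its underside
- cup: small open wooden cup, 48 mm across, 50 mm high, standing loose on the board behind the seeds (towards -y); stays there. Origin: centre of its underside
- shell1: cream shell, 30 mm across, 15 mm high, lying in the blue pen; stays there. Origin: centre of its underside
- shell2: the other cream shell in the blue pen, the same size; stays there
- jar: amber glass jar with violet cap, 70 mm across, 95 mm high, on the table to the left of the board; stays there. Origin: centre of its underside
- bowl: clay bowl, 100 mm across, 40 mm high, on the table to the left of the board; stays there. Origin: centre of its underside
- brush: brush lying on the table to the right of the board; stays there. Origin: underside, near its middle

How it is judged:
At the end, for the whole second after the job is handed in: all three seeds lie at rest and flat on the board inside the red pen, between its side walls, each centre at least 13 mm inside the mouth (a seed's radius is 16 mm: 3 mm of tolerance); nothing else has shifted by more than 15 mm (x of seed1 in the frame of red_pen between -0.058 and 0.058 m and y of seed1 in the frame of red_pen between -0.042 and 0.055 m and z of each of seed1, seed2, seed3 in the frame of red_pen below 0.006 m and linear speed of each of seed1, seed2, seed3 below 0.02 m/s and x of seed2 in the frame of red_pen between -0.058 and 0.058 m and y of seed2 in the frame of red_pen between -0.042 and 0.055 m and x of seed3 in the frame of red_pen between -0.058 and 0.058 m and y of seed3 in the frame of red_pen between -0.042 and 0.055 m and distance of each of stone, ink, cup, shell1, shell2, jar, bowl, brush from where it was at the start of the episode below 0.015 m); the robot touches nothing.
It fails at once if a seed is lifted off the board (height (world z) of any of seed1, seed2, seed3 above 0.024 m).
It fails at once if a seed is swept off the board (height (world z) of any of seed1, seed2, seed3 below 0.004 m).
It fails at once if something else than the seeds is shifted by more than 15 mm (distance of any of stone, ink, cup, shell1, shell2, jar, bowl, brush from where it was at the start of the episode above 0.015 m).
It fails at once if the ink jar, cup or storage jar is tipped (angle between any of ink, cup, jar's own z axis and vertical above 0.5 rad).
It also fails if it takes over 61 s, if anything falls off the work surface, if the arm or the gripper's body presses on something with over 40 N, if the wrist force passes 120 N, or if a joint passes its speed limit or range.

## Working session

There is one attempt and no reset: what is moved stays moved. The work goes in short steps, Python scripts to look and compute and a tool call to move; the robot and the scene stay as the last step left them, time stands still between calls to the robot, and variables do not carry over. Pictures are saved under pics/ and viewed, at most 11 in all, crops included, and the job is handed in when it is done.

Besides the shell and the picture viewer there is one more tool, called after ">>>" by a JSON object that holds its "api" and its "payload", one argument or row to a line. play_rows: Moves the arm, as the interface text tells. Its arguments: {"type":"object","properties":{"plan":{"type":"array"},"gripper":{"type":"number"},"force":{"type":"number"}},"required":["plan"]}

```bash
mkdir -p pics
python3 - <<'E'
from bench import bot
import cv2
s=bot.observe();print(s)
for n in("top","side"):
    c=bot.capture(n);cv2.imwrite(f"pics/{n}0.png",c["image"][:,:,::-1]);print(n,c["fx"],c["fy"],c["cx"],c["cy"],c["dist"],c["rvec"],c["tvec"])
E
```

```text
{'t': 0.0, 'qpos': array([ 1.11792435e+00,  2.45813213e-01,  1.55902710e+00,  2.80120217e-05,
        1.33868193e+00, -1.74112024e-01]), 'dq': array([ 2.06133711e-03,  1.74658374e-03, -5.12794252e-04,  5.10197829e-04,
       -7.14318214e-05, -1.52592144e-03]), 'joint_efforts': array([ 1.74868833e-04, -4.29504526e+01, -3.26133871e+01, -1.00754098e-04,
        5.26284421e-03,  1.09008960e-05]), 'ee_pos': array([0.17860384, 0.62440084, 0.23017383]), 'tool_rot': array([-3.13969696e+00, -3.61106324e-04,  2.86282588e+00]), 'contact_force': array([-0.57926624,  0.52392718,  0.13546961]), 'torque': array([0.00071302, 0.03448684, 0.03243877]), 'grip_force': 0.0, 'width': 0.08555667975342285}
top 513.1971302310862 513.1971302310862 325.416371956159 200.50440544855397 [0.02911355 0.         0.         0.         0.        ] [ 2.11071309 -2.15098846  0.18164801] [-0.00353621  0.53354185  1.33838694]
side 394.53250287754486 394.53250287754486 322.02214994683004 198.76102897772975 [-0.00566634  0.          0.          0.          0.        ] [ 2.07650591 -0.51168406  0.26442041] [-0.47644199  0.17982092  1.00999209]
```

View pics/top0.png

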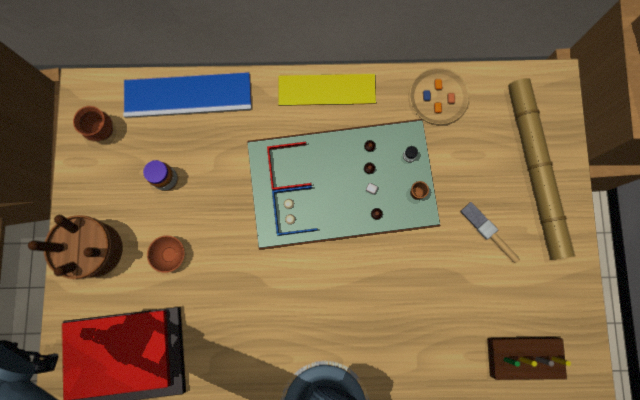

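View pics/side0.png

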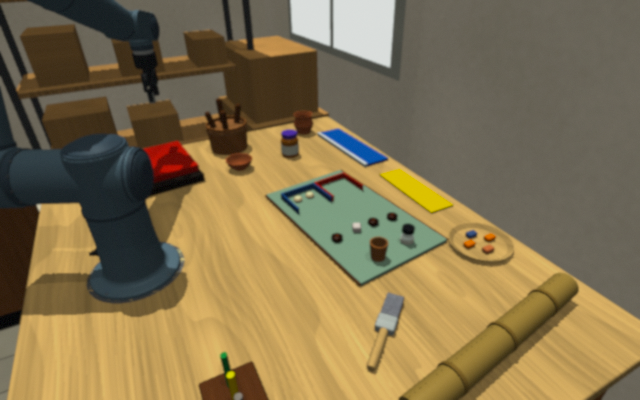

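The top view shows the board with corners near (248,141), (423,121), (439,226) and (260,248). The red pen is the upper one at (290,165), with its mouth to the right. The seeds are at (370,146), (369,168) and (377,214), and the stone is at (372,188) between seeds. The ink jar is at (411,153) and the cup at (419,190). The side view matches.

```bash
cat > h.py <<'E'
import numpy as np,cv2
from bench import bot
def cam(c):
    K=np.array([[c["fx"],0,c["cx"]],[0,c["fy"],c["cy"]],[0,0,1]]);R=cv2.Rodrigues(np.array(c["rvec"]))[0];return K,np.array(c["dist"]),R,np.array(c["tvec"]).ravel()
def rays(c,px):
    K,d,R,t=cam(c);n=cv2.undistortPoints(np.array(px,float).reshape(-1,1,2),K,d).reshape(-1,2)
    return -R.T@t,np.c_[n,np.ones(len(n))]@R
def plane(c,px,z):
    o,r=rays(c,px);return o+r*((z-o[2])/r[:,2])[:,None]
def depth(c,px):
    o,r=rays(c,px);p=np.array(px).round().astype(int);return o+r*c["z_map"][p[:,1],p[:,0]][:,None]
def tri(ca,pa,cb,pb):
    oa,ra=rays(ca,[pa]);ob,rb=rays(cb,[pb]);A=np.c_[ra[0],-rb[0]];s=np.linalg.lstsq(A,ob-oa,rcond=None)[0]
    a=oa+ra[0]*s[0];b=ob+rb[0]*s[1];return (a+b)/2,np.linalg.norm(a-b)
def blobs(mask,off=(0,0),mn=8):
    n,l,st,ce=cv2.connectedComponentsWithStats(mask.astype(np.uint8));return [(ce[i]+off,st[i,4]) for i in range(1,n) if st[i,4]>=mn]
E
python3 - <<'E'
from h import *
t=bot.capture("top");s=bot.capture("side")
hsv=cv2.cvtColor(t["image"],cv2.COLOR_RGB2HSV)
box=np.zeros((400,640),bool);box[115:255,240:445]=1
g=(hsv[...,0]>50)&(hsv[...,0]<95)&(hsv[...,1]>25)&(hsv[...,2]>90)&box
cnt=max(cv2.findContours(g.astype(np.uint8),0,2)[0],key=cv2.contourArea).reshape(-1,2)
w=plane(t,cnt,.012)[:,:2].astype(np.float32)
r=cv2.minAreaRect(cv2.convexHull(w));print("rect",r);print(cv2.boxPoints(r))
print("depth board",depth(t,[(330,170),(340,220),(400,220)]))
v=t["image"].max(2).astype(int)
def show(n,c,m):
    for p,a in blobs(m): print(n,p.round(1),a,"z.014",plane(c,[p],.026)[0].round(4),"depth",depth(c,[p])[0].round(4))
sub=box.copy();sub[:130]=0;sub[:,:350]=0;sub[:,:]&=np.roll(g,0)|True
show("dark",t,(v<75)&sub)
show("white",t,(t["image"].min(2)>150)&box)
show("red",t,((hsv[...,0]<8)|(hsv[...,0]>172))&(hsv[...,1]>150)&(v>70)&box)
vs=s["image"].max(2).astype(int);b2=np.zeros((400,640),bool);b2[180:265,270:430]=1
show("sdark",s,(vs<75)&b2)
show("swhite",s,(s["image"].min(2)>140)&b2)
big=cv2.resize(np.hstack([t["image"][115:255,240:445]]),None,fx=3.9,fy=3.9,interpolation=2);cv2.imwrite("pics/z.png",big[:,:,::-1])
E
```

```text
rect ((0.589690625667572, -0.060268253087997437), (0.29824504256248474, 0.49718624353408813), 6.305150985717773)
[[ 0.41416872  0.17044397]
 [ 0.46877158 -0.32373485]
 [ 0.76521254 -0.29098046]
 [ 0.7106097   0.20319834]]
depth board [[ 0.62495772 -0.02800525  0.014162  ]
 [ 0.48430756 -0.05267398  0.01096888]
 [ 0.48121233 -0.21733674  0.0108837 ]]
dark [369.6 145.8] 96 z.014 [ 0.6892 -0.1396  0.026 ] depth [ 0.6881 -0.1393  0.0298]
dark [411.1 152.1] 131 z.014 [ 0.6688 -0.254   0.026 ] depth [ 0.6582 -0.2471  0.0656]
dark [369.3 168.1] 95 z.014 [ 0.6254 -0.1365  0.026 ] depth [ 0.6251 -0.1364  0.0274]
dark [420.8 187. ] 81 z.014 [ 0.5693 -0.2759  0.026 ] depth [ 0.5692 -0.2758  0.0267]
dark [414.4 196.6] 29 z.014 [ 0.5429 -0.2573  0.026 ] depth [ 0.5387 -0.2531  0.0501]
dark [376.2 213.5] 98 z.014 [ 0.4982 -0.1513  0.026 ] depth [ 0.4975 -0.1508  0.0306]
white [371.2 187.7] 55 z.014 [ 0.5702 -0.1399  0.026 ] depth [ 0.5686 -0.1392  0.0342]
white [287.8 203.1] 23 z.014 [0.5316 0.0894 0.026 ] depth [0.531  0.0891 0.0296]
white [259.6 218.2] 15 z.014 [0.4914 0.1663 0.026 ] depth [0.49
[... 742 characters left out ...]
76  0.0262]
sdark [372.9 222.2] 67 z.014 [ 0.6251 -0.1445  0.026 ] depth [ 0.6233 -0.1471  0.0282]
sdark [407.8 229.2] 103 z.014 [ 0.6917 -0.2185  0.026 ] depth [ 0.6568 -0.2576  0.0634]
sdark [336.6 238.1] 71 z.014 [ 0.4983 -0.1601  0.026 ] depth [ 0.4975 -0.1616  0.0273]
sdark [378.5 241.8] 79 z.014 [ 0.5884 -0.2271  0.026 ] depth [ 0.5714 -0.2497  0.0479]
sdark [377.9 254.4] 192 z.014 [ 0.5578 -0.2693  0.026 ] depth [ 0.5479 -0.2824  0.0396]
swhite [309.1 193.1] 10 z.014 [0.5348 0.088  0.026 ] depth [0.5346 0.0875 0.0263]
swhite [297.5 197. ] 10 z.014 [0.4922 0.084  0.026 ] depth [0.4917 0.0826 0.0269]
swhite [356.1 224.4] 48 z.014 [ 0.5775 -0.1311  0.026 ] depth [ 0.5731 -0.138   0.0319]
```

View pics/z.png

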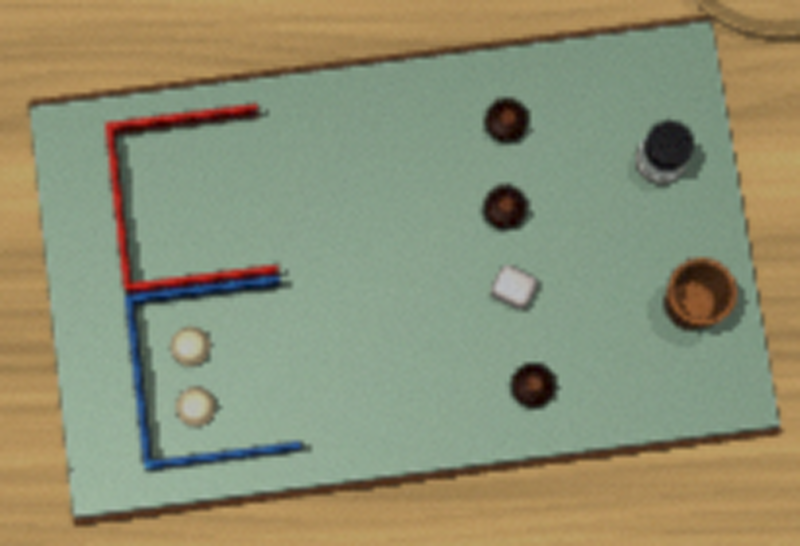

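```bash
cat >> h.py <<'E'
TH=np.radians(6.305);C0=np.array([.5897,-.0603])
Rb=np.array([[np.cos(TH),-np.sin(TH)],[np.sin(TH),np.cos(TH)]])
def b(w): return ((np.atleast_2d(w)[:,:2]-C0)@Rb).round(4)
E
python3 - <<'E'
from h import *
t=bot.capture("top");s=bot.capture("side")
cr=lambda L:[(x/3.9+240,y/3.9+115) for x,y in L]
print("pen tops: red back/front far, back/front near, blue back/front",b(plane(t,cr([(110,126),(259,109),(130,288),(279,270),(150,463),(304,446)]),.034)))
print("shells",b(plane(t,cr([(189,346),(194,407)]),.02)))
print("ink,cup top",b(plane(t,cr([(668,145),(701,292)]),.062)))
for n,pa,pb in(("A",(369.6,145.8),(391.8,216.7)),("B",(369.3,168.1),(372.9,222.2)),("C",(376.2,213.5),(336.6,238.1)),("stone",(371.2,187.7),(356.1,224.4))):
    p,e=tri(t,pa,s,pb);print(n,p.round(4),"gap",e.round(4),"board",b(plane(t,[pa],.026)))
E
```

```text
pen tops: red back/front far, back/front near, blue back/front [[ 0.1199  0.1903]
 [ 0.1187  0.0839]
 [ 0.0016  0.1893]
 [ 0.0009  0.0842]
 [-0.1225  0.1893]
 [-0.1245  0.0824]]
shells [[-0.0422  0.1539]
 [-0.0857  0.1554]]
ink,cup top [[ 0.048  -0.1945]
 [-0.0575 -0.2006]]
A [ 0.6921 -0.1408  0.0204] gap 0.0031 board [[ 0.0901 -0.0897]]
B [ 0.6282 -0.1378  0.0204] gap 0.003 board [[ 0.0271 -0.0798]]
C [ 0.5007 -0.1525  0.0195] gap 0.0031 board [[-0.1009 -0.0803]]
stone [ 0.57   -0.1399  0.0338] gap 0.003 board [[-0.0282 -0.0771]]
```

>>> {"api": "play_rows", "payload": {
  "plan": [0,0,0,0.0752,0,0,0,0.0752,0,0,0,0.0752,0,0,0,0.0752,0,0,0,0.0752],
  "gripper": 0.16
}}

```text
t: 0.72
ee_pos: [0.1788, 0.6248, 0.2312]
tool_rot: [-3.141, 0.0, 2.266]
contact_force: [0.2, -0.0, 0.5]
width: 0.0255
grip_force: 0.0
```

>>> {"api": "play_rows", "payload": {
  "plan": [0,0,0,0.0752,0,0,0,0.0752,0,0,0,0.0752,0,0,0,0.0752,0,0,0,0.0752]
}}

```text
t: 1.13
ee_pos: [0.1789, 0.6248, 0.2312]
tool_rot: [-3.141, 0.0, 1.676]
contact_force: [-0.4, 1.0, 0.3]
width: 0.0132
grip_force: 0.0
```

>>> {"api": "play_rows", "payload": {
  "plan": [-0.17,0.085,0,0,-0.17,0.085,0,0,-0.17,0.085,0,0,-0.17,0.085,0,0,-0.17,0.085,0,0]
}}

```text
t: 1.55
ee_pos: [0.2826, 0.4639, 0.2313]
tool_rot: [3.141, -0.0, 1.682]
contact_force: [0.2, 0.4, -0.1]
width: 0.0139
grip_force: 0.0
```

>>> {"api": "play_rows", "payload": {
  "plan": [-0.17,0.085,0,0,-0.17,0.085,0,0,-0.17,0.085,0,0,-0.17,0.085,0,0,-0.17,0.085,0,0]
}}

```text
t: 1.97
ee_pos: [0.386, 0.3042, 0.2315]
tool_rot: [3.141, -0.0, 1.682]
contact_force: [0.7, -0.0, 0.5]
width: 0.0137
grip_force: 0.0
```

>>> {"api": "play_rows", "payload": {
  "plan": [-0.17,0.085,0,0,-0.17,0.085,0,0,-0.17,0.085,0,0,-0.17,0.085,0,0,-0.17,0.085,0,0]
}}

```text
t: 2.38
ee_pos: [0.4894, 0.1444, 0.2315]
tool_rot: [3.141, -0.0, 1.681]
contact_force: [0.6, 0.4, 1.1]
width: 0.0139
grip_force: 0.0
```

>>> {"api": "play_rows", "payload": {
  "plan": [-0.17,0.085,0,0,-0.17,0.085,0,0,-0.17,0.085,0,0,-0.17,0.085,0,0,-0.17,0.085,0,0]
}}

```text
t: 2.8
ee_pos: [0.5927, -0.0152, 0.2313]
tool_rot: [3.141, -0.0, 1.681]
contact_force: [0.4, 0.9, 0.2]
width: 0.014
grip_force: 0.0
```

>>> {"api": "play_rows", "payload": {
  "plan": [-0.17,0.085,0,0,-0.17,0.085,0,0,-0.17,0.085,0,0,-0.17,0.085,0,0,0,0,0,0]
}}

```text
t: 3.22
ee_pos: [0.6764, -0.1469, 0.2303]
tool_rot: [3.141, 0.002, 1.676]
contact_force: [-0.3, -0.3, 0.1]
width: 0.0135
grip_force: 0.0
```

```bash
cat > st.py <<'E'
from h import *
s=bot.observe();p=s["ee_pos"];print(round(s["t"],2),"board",b(p)[0],"z",p[2].round(4),"yaw deg",np.degrees(s["tool_rot"]).round(2),"goal 96.3 width",round(s["width"],4),"F",s["contact_force"].round(2),"q6",s["qpos"][5].round(2))
E
python3 st.py
```

```text
3.22 board [ 0.0767 -0.0956] z 0.2303 yaw deg [1.7998e+02 1.1000e-01 9.6050e+01] goal 96.3 width 0.0135 F [-0.27 -0.26  0.05] q6 -0.48
```

>>> {"api": "play_rows", "payload": {
  "plan": [-0.1,0.034,0,0,-0.1,0.033,0,0,0,0,0.15,0,0,0,0.15,0,0,0,0.15,0]
}}

```text
t: 3.63
ee_pos: [0.6926, -0.1796, 0.1408]
tool_rot: [3.14, 0.001, 1.681]
contact_force: [0.3, 0.1, -0.9]
width: 0.0139
grip_force: 0.0
```

>>> {"api": "play_rows", "payload": {
  "plan": [0,0,0.15,0,0,0,0.15,0,0,0,0.15,0,0,0,0,0,0,0,0,0]
}}

```text
t: 4.05
ee_pos: [0.6909, -0.1785, 0.0494]
tool_rot: [-3.138, -0.002, 1.682]
contact_force: [0.1, -0.0, 0.9]
width: 0.0135
grip_force: 0.0
```

```bash
python3 st.py
python3 - <<'E'
from h import *
c=bot.capture("wrist");cv2.imwrite("pics/w1.png",c["image"][:,:,::-1])
E
```

```text
4.05 board [ 0.0876 -0.1286] z 0.0494 yaw deg [-1.7978e+02 -1.3000e-01  9.6350e+01] goal 96.3 width 0.0135 F [ 0.06 -0.02  0.88] q6 -0.52
```

View pics/w1.png

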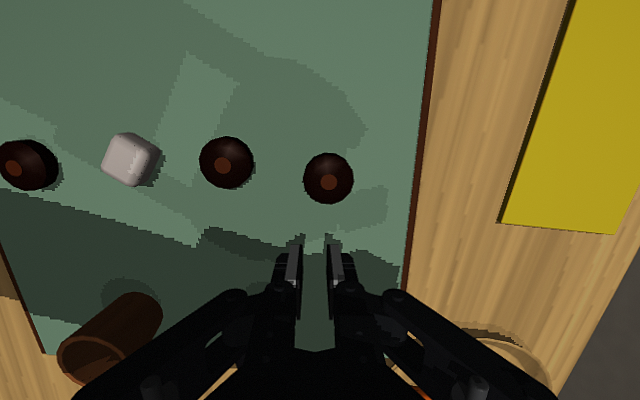

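Run:
```python
from h import *
s=bot.observe();c=bot.capture("wrist");K=np.array([[c["fx"],0,c["cx"]],[0,c["fy"],c["cy"]],[0,0,1]]);T=np.array(c["tool_from_camera"]);print(T.round(3))
px=[(328,178),(226,162),(314,235)]
n=cv2.undistortPoints(np.array(px,float).reshape(-1,1,2),K,np.array(c["dist"])).reshape(-1,2)
r=np.c_[n,np.ones(3)]@T[:3,:3].T;o=T[:3,3]
for z in(.028,.02):
    print(o+r*((s["ee_pos"][2]-z-o[2])/r[:,2])[:,None])
for (u,v) in px: print(c["z_map"][v,u])
```

```text
[[ 0.001 -0.946 -0.325  0.084]
 [ 1.     0.001  0.    -0.   ]
 [ 0.    -0.325  0.946 -0.143]
 [ 0.     0.     0.     1.   ]]
[[ 0.04192787  0.00842364  0.02413861]
 [ 0.05185991 -0.05359459  0.02413861]
 [ 0.00312835 -0.00017973  0.02413861]]
[[ 0.03990846  0.00883142  0.03213861]
 [ 0.05031488 -0.05614899  0.03213861]
 [-0.00074424 -0.00018288  0.03213861]]
0.17027946
0.16750368
0.2007025
```

>>> {"api": "play_rows", "payload": {
  "plan": [0,0,0,0,0,0,0,0]
}}

```text
t: 4.32
ee_pos: [0.6939, -0.1799, 0.0543]
tool_rot: [3.138, 0.002, 1.682]
contact_force: [0.3, 0.3, -0.5]
width: 0.0137
grip_force: 0.0
```

```bash
cat > wr.py <<'E'
from h import *
# seeds seen by wrist camera, tool coords (dark blobs at height ~board), board coords
def look(name=None):
    s=bot.observe();c=bot.capture("wrist");K=np.array([[c["fx"],0,c["cx"]],[0,c["fy"],c["cy"]],[0,0,1]]);T=np.array(c["tool_from_camera"])
    im=c["image"]
    if name: cv2.imwrite(name,im[:,:,::-1])
    h=cv2.cvtColor(im,cv2.COLOR_RGB2HSV).astype(int);m=(im.max(2)<130)&(im[...,0].astype(int)-im[...,1]>12)&(c["z_map"]>.1)
    m=cv2.morphologyEx(m.astype(np.uint8),cv2.MORPH_OPEN,np.ones((5,5)))
    yaw=s["tool_rot"][2]
    for p,a in blobs(m,mn=250):
        n=cv2.undistortPoints(np.array(p).reshape(-1,1,2),K,np.array(c["dist"])).reshape(2);r=T[:3,:3]@[*n,1];o=T[:3,3]
        q=o+r*((s["ee_pos"][2]-.024-o[2])/r[2]);d=np.array([np.cos(yaw)*q[0]+np.sin(yaw)*q[1],np.sin(yaw)*q[0]-np.cos(yaw)*q[1]])
        print(p.round(),a,"tool",q[:2].round(4),"board",b(s["ee_pos"][:2]+d)[0])
import sys;look(sys.argv[1] if len(sys.argv)>1 else None)
E
for i in 1 2 3; do python3 st.py;python3 wr.py; done
```

```text
4.32 board [ 0.0905 -0.1303] z 0.0543 yaw deg [1.7977e+02 1.3000e-01 9.6350e+01] goal 96.3 width 0.0137 F [ 0.3   0.3  -0.53] q6 -0.52
[425.  33.] 556 tool [0.1226 0.0608] board [ 0.1511 -0.0077]
[407. 196.] 1192 tool [0.0285 0.0609] board [ 0.1513 -0.1018]
[223. 153.] 452 tool [ 0.056  -0.0569] board [ 0.0335 -0.0743]
[ 21. 159.] 442 tool [ 0.0531 -0.1871] board [-0.0966 -0.0773]
[322. 169.] 447 tool [0.0462 0.0049] board [ 0.0953 -0.0841]
[  6. 280.] 414 tool [-0.0378 -0.2305] board [-0.14   -0.1683]
[519. 356.] 628 tool [-0.1107  0.17  ] board [ 0.2606 -0.2409]
[ 94. 367.] 647 tool [-0.1232 -0.1863] board [-0.0957 -0.2537]
4.37 board [ 0.0901 -0.1302] z 0.0537 yaw deg [1.7982e+02 1.0000e-01 9.6350e+01] goal 96.3 width 0.0133 F [-0.27  0.14  0.62] q6 -0.52
[427.  26.] 456 tool [0.1255 0.0611] board [ 0.1511 -0.0047]
[417. 112.] 436 tool [0.0807 0.0611] board [ 0.1512 -0.0494]
[223. 154.] 466 tool [ 0.0558 -0.0567] board [ 0.0334 -0.0744]
[411. 172.] 423 tool [0.0447 0.0612] board [ 0.1513 -0.0854]
[ 27. 155.] 266 tool [ 0.0556 -0.182 ] board [-0.0919 -0.0747]
[403. 241.] 513 tool [
[... 348 characters left out ...]
02 8.0000e-02 9.6350e+01] goal 96.3 width 0.014 F [ 0.55 -0.09 -0.04] q6 -0.52
[425.  47.] 786 tool [0.1155 0.0613] board [ 0.1511 -0.0145]
[415. 139.] 440 tool [0.0654 0.0615] board [ 0.1513 -0.0645]
[223. 155.] 408 tool [ 0.0552 -0.0568] board [ 0.033  -0.0748]
[ 21. 159.] 502 tool [ 0.053  -0.1863] board [-0.0965 -0.0771]
[323. 170.] 457 tool [0.046  0.0052] board [ 0.095 -0.084]
[402. 254.] 427 tool [-0.014   0.0616] board [ 0.1514 -0.1439]
[  6. 279.] 485 tool [-0.0361 -0.2285] board [-0.1387 -0.1663]
[ 74. 340.] 362 tool [-0.093  -0.1938] board [-0.1039 -0.2232]
[520. 357.] 624 tool [-0.1102  0.1698] board [ 0.2597 -0.2401]
[ 93. 367.] 632 tool [-0.1223 -0.1856] board [-0.0957 -0.2524]
```

```bash
sed -i 's/^C0=.*//; s/;C0=np.array(\[.5897,-.0603\])//' h.py; echo 'C0=np.array([.5897,-.0603])+Rb@[.005,.004]' >> h.py; python3 st.py
```

```text
4.47 board [ 0.0846 -0.1338] z 0.0527 yaw deg [1.799e+02 6.000e-02 9.634e+01] goal 96.3 width 0.0139 F [ 0.44 -0.6  -0.25] q6 -0.52
```

>>> {"api": "play_rows", "payload": {
  "plan": [0,0.025,0.05,0,0,0,0.05,0,0,0,0.05,0,0,0,0,0,0,0,0,0]
}}

```text
t: 4.88
ee_pos: [0.6961, -0.1782, 0.0191]
tool_rot: [-3.139, -0.002, 1.682]
contact_force: [-0.1, 0.4, 0.3]
width: 0.0135
grip_force: 0.0
```

```bash
python3 st.py; python3 wr.py pics/w2.png
```

```text
4.88 board [ 0.0878 -0.1329] z 0.0191 yaw deg [-1.7982e+02 -1.0000e-01  9.6350e+01] goal 96.3 width 0.0135 F [-0.09  0.44  0.34] q6 -0.52
[434. 130.] 2501 tool [0.0734 0.0578] board [ 0.1455 -0.0595]
[198. 167.] 717 tool [ 0.0551 -0.0589] board [ 0.0288 -0.0778]
[320. 186.] 672 tool [0.0449 0.0028] board [ 0.0906 -0.088 ]
[ 14. 388.] 263 tool [-0.1031 -0.2129] board [-0.125  -0.2361]
[ 53. 395.] 303 tool [-0.1092 -0.186 ] board [-0.0981 -0.2422]
```

View pics/w2.png

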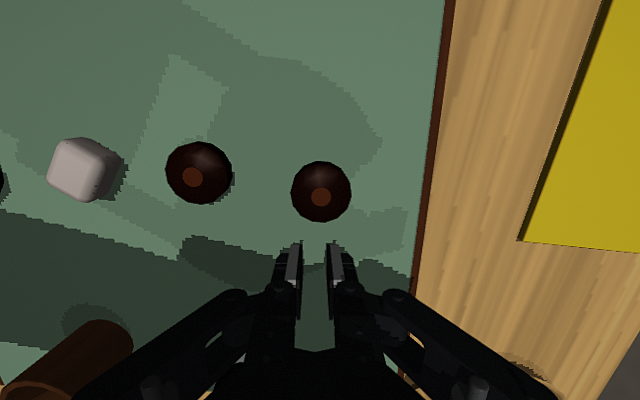

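>>> {"api": "play_rows", "payload": {
  "plan": [0.06,0.012,0.005,0,0.06,0,0,0,0.06,0,0,0,0.06,0,0,0,0.06,0,0,0]
}}

```text
t: 5.35
ee_pos: [0.6929, -0.117, 0.0206]
tool_rot: [3.141, 0.0, 1.682]
contact_force: [0.0, -0.0, 0.7]
width: 0.0137
grip_force: 0.1
```

>>> {"api": "play_rows", "payload": {
  "plan": [0.06,0,0,0,0.06,0,0,0,0.06,0,0,0,0.06,0,0,0,0.06,0,0,0]
}}

```text
t: 5.77
ee_pos: [0.6863, -0.0579, 0.0203]
tool_rot: [3.142, 0.0, 1.682]
contact_force: [-0.3, -0.2, -0.0]
width: 0.0133
grip_force: 0.1
```

```bash
python3 st.py; python3 wr.py pics/w3.png
```

```text
5.77 board [ 0.0912 -0.0122] z 0.0203 yaw deg [180.     0.    96.35] goal 96.3 width 0.0133 F [-0.28 -0.19 -0.03] q6 -0.36
[114.  40.] 3181 tool [ 0.1126 -0.0895] board [0.0016 0.1002]
[376.  39.] 806 tool [0.1122 0.0272] board [0.1183 0.1   ]
[426. 132.] 2496 tool [0.0723 0.0545] board [0.1457 0.0601]
[314. 224.] 293 tool [0.0235 0.    ] board [0.0912 0.0112]
```

View pics/w3.png

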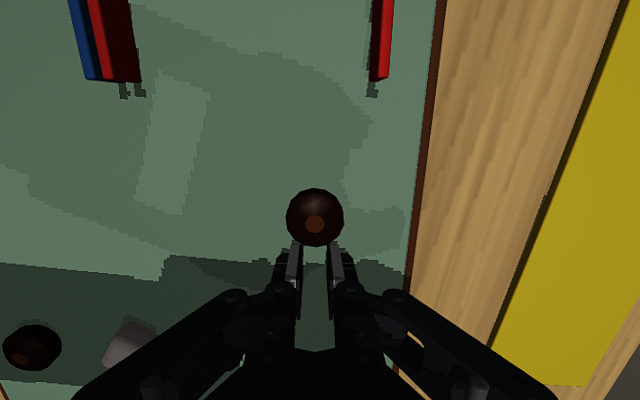

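>>> {"api": "play_rows", "payload": {
  "plan": [0.06,-0.006,0,0,0.06,-0.006,0,0,0.06,-0.006,0,0,0.06,-0.006,0,0,0.06,-0.006,0,0]
}}

```text
t: 6.23
ee_pos: [0.6735, 0.001, 0.0203]
tool_rot: [-3.141, -0.0, 1.682]
contact_force: [0.8, -0.3, 0.1]
width: 0.014
grip_force: 0.1
```

>>> {"api": "play_rows", "payload": {
  "plan": [0.06,-0.003,0,0,0.06,0,0,0,0.06,0,0,0,0.06,0,0,0,0.06,0,0,0]
}}

```text
t: 6.65
ee_pos: [0.6665, 0.0606, 0.0203]
tool_rot: [3.142, 0.0, 1.682]
contact_force: [-0.1, 0.5, -0.2]
width: 0.0138
grip_force: 0.0
```

>>> {"api": "play_rows", "payload": {
  "plan": [0.05,0,0,0,0.03,0,0,0,0.02,0,0,0,0,0,0,0]
}}

```text
t: 6.98
ee_pos: [0.6643, 0.08, 0.0203]
tool_rot: [-3.142, -0.0, 1.682]
contact_force: [0.0, -0.2, -1.1]
width: 0.014
grip_force: 0.0
```

```bash
python3 st.py; python3 wr.py pics/w4.png
```

```text
6.98 board [0.0846 0.1273] z 0.0203 yaw deg [-180.     -0.     96.39] goal 96.3 width 0.014 F [ 0.   -0.23 -1.06] q6 -0.16
[439. 125.] 1863 tool [0.0755 0.0605] board [0.1449 0.2028]
[622.  82.] 260 tool [0.0962 0.1449] board [0.2293 0.2237]
[268. 145.] 824 tool [ 0.0657 -0.0232] board [0.0612 0.193 ]
[358. 145.] 420 tool [0.0658 0.0213] board [0.1058 0.1931]
[377. 231.] 1520 tool [0.0191 0.0344] board [0.1189 0.1464]
[169. 240.] 3762 tool [ 0.0136 -0.0812] board [0.0034 0.1407]
[314. 212.] 637 tool [ 0.0302 -0.0004] board [0.0841 0.1575]
[421. 255.] 315 tool [0.0043 0.0606] board [0.1451 0.1316]
```

View pics/w4.png

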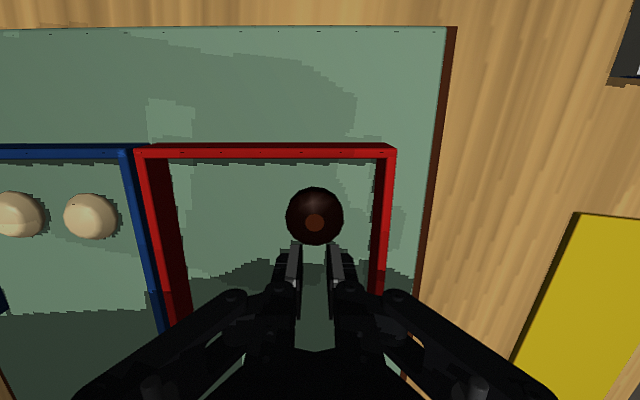

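>>> {"api": "play_rows", "payload": {
  "plan": [-0.1,0,0,0,-0.1,0,0,0,-0.1,0,-0.1,0,-0.1,0,-0.1,0,-0.1,0,-0.1,0]
}}

```text
t: 7.45
ee_pos: [0.6751, -0.0218, 0.0806]
tool_rot: [-3.141, -0.0, 1.681]
contact_force: [0.8, -0.8, 0.4]
width: 0.0138
grip_force: 0.0
```

>>> {"api": "play_rows", "payload": {
  "plan": [-0.155,-0.0566,0,0,-0.155,-0.0566,0,0,-0.155,-0.0566,0,0,-0.155,-0.0566,0,0,-0.155,-0.0566,0,0]
}}

```text
t: 7.87
ee_pos: [0.6356, -0.1827, 0.0805]
tool_rot: [3.141, 0.0, 1.681]
contact_force: [0.9, -0.8, -0.9]
width: 0.0139
grip_force: 0.0
```

>>> {"api": "play_rows", "payload": {
  "plan": [0,0,0,0,0,0,0.1,0,0,0,0.1,0,0,0,0,0,0,0,0,0]
}}

```text
t: 8.28
ee_pos: [0.6353, -0.18, 0.039]
tool_rot: [-3.139, -0.002, 1.681]
contact_force: [0.7, 0.3, 0.3]
width: 0.0139
grip_force: 0.0
```

```bash
python3 st.py; python3 wr.py pics/w5.png
```

```text
8.28 board [ 0.0271 -0.128 ] z 0.039 yaw deg [-1.7985e+02 -9.0000e-02  9.6330e+01] goal 96.3 width 0.0139 F [0.71 0.35 0.32] q6 -0.56
[536.  59.] 974 tool [0.108  0.1146] board [ 0.1417 -0.02  ]
[ 30. 251.] 7615 tool [-0.0047 -0.1854] board [-0.1582 -0.1328]
[496. 237.] 1176 tool [0.0057 0.1148] board [ 0.1419 -0.1222]
[315. 176.] 266 tool [0.0452 0.0006] board [ 0.0277 -0.0828]
[520. 347.] 363 tool [-0.0846  0.1533] board [ 0.1805 -0.2126]
[599. 380.] 917 tool [-0.1205  0.2268] board [ 0.254  -0.2484]
```

>>> {"api": "play_rows", "payload": {
  "plan": [0,0,0.05,0,0,0,0.045,0,0,0,0,0,0.04,0,0,0,0.06,0,0,0]
}}

```text
t: 8.75
ee_pos: [0.6343, -0.1607, 0.0215]
tool_rot: [3.141, 0.0, 1.68]
contact_force: [0.1, -0.7, -0.8]
width: 0.0134
grip_force: 0.0
```

>>> {"api": "play_rows", "payload": {
  "plan": [0.06,0,0,0,0.06,0,0,0,0.06,0,0,0,0.06,0,0,0,0.06,0,0,0]
}}

```text
t: 9.17
ee_pos: [0.6274, -0.0994, 0.0215]
tool_rot: [3.141, 0.0, 1.682]
contact_force: [0.5, -1.4, 0.9]
width: 0.0134
grip_force: 0.3
```

>>> {"api": "play_rows", "payload": {
  "plan": [0.06,0.01,0,0,0.06,0.01,0,0,0.06,0.01,0,0,0.06,0.01,0,0,0.06,0.01,0,0]
}}

```text
t: 9.58
ee_pos: [0.631, -0.039, 0.0214]
tool_rot: [3.141, 0.0, 1.682]
contact_force: [0.0, -0.7, 1.2]
width: 0.0139
grip_force: 0.5
```

```bash
python3 st.py; python3 wr.py pics/w5.png
```

```text
9.58 board [0.0384 0.0126] z 0.0214 yaw deg [1.7999e+02 1.0000e-02 9.6350e+01] goal 96.3 width 0.0139 F [ 0.02 -0.69  1.22] q6 -0.35
[240.  66.] 1605 tool [ 0.1016 -0.0342] board [0.004  0.1141]
[489.  66.] 3567 tool [0.1021 0.0803] board [0.1185 0.1148]
[542.  44.] 801 tool [0.1116 0.1029] board [0.1412 0.1243]
[507. 195.] 1619 tool [0.0397 0.103 ] board [0.1413 0.0523]
[312. 205.] 328 tool [ 0.0339 -0.0013] board [0.0371 0.0465]
[313. 224.] 294 tool [ 0.023  -0.0005] board [0.0379 0.0356]
[ 21. 327.] 4509 tool [-0.0506 -0.1906] board [-0.1522 -0.0381]
```

View pics/w5.png

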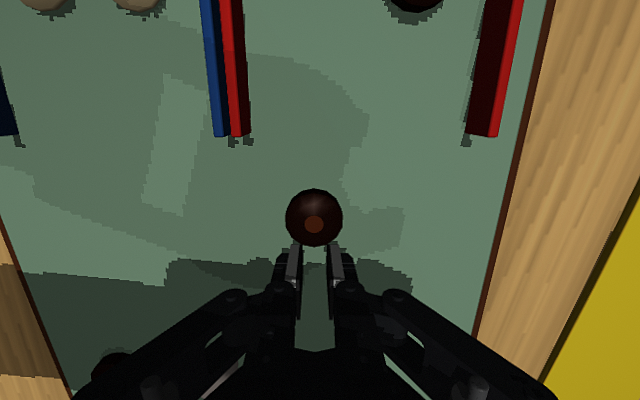

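>>> {"api": "play_rows", "payload": {
  "plan": [0.06,-0.003,0,0,0.06,-0.003,0,0,0.06,0,0,0,0.06,0,0,0,0.06,0,0,0]
}}

```text
t: 10.05
ee_pos: [0.6226, 0.0205, 0.0212]
tool_rot: [-3.141, -0.0, 1.682]
contact_force: [-0.2, 0.4, -0.2]
width: 0.0137
grip_force: 0.1
```

>>> {"api": "play_rows", "payload": {
  "plan": [0.06,0,0,0,0.06,0,0,0,0.06,0,0,0,0.06,0,0,0,0.04,0,0,0]
}}

```text
t: 10.47
ee_pos: [0.6165, 0.0765, 0.0212]
tool_rot: [-3.141, -0.0, 1.682]
contact_force: [0.7, 0.5, -0.3]
width: 0.0134
grip_force: 0.1
```

>>> {"api": "play_rows", "payload": {
  "plan": [0.02,0,0,0,0,0,0,0,-0.1,0,0,0,-0.1,0,0,0,-0.1,0,-0.1,0]
}}

```text
t: 10.88
ee_pos: [0.6198, 0.0188, 0.0375]
tool_rot: [-3.134, -0.002, 1.682]
contact_force: [-0.8, 0.0, -0.6]
width: 0.0135
grip_force: 0.0
```

```bash
python3 st.py; python3 wr.py pics/w6.png
python3 - <<'E'
from h import *
t=bot.capture("top");v=t["image"].max(2);m=np.zeros((400,640),bool);m[130:235,265:395]=1
for p,a in blobs((v<75)&m,mn=15):print(p,a,(b(plane(t,[p],.026)+np.r_[Rb@[.005,.004],0])))
E
```

```text
10.88 board [0.0336 0.0713] z 0.0375 yaw deg [-1.7956e+02 -1.1000e-01  9.6360e+01] goal 96.3 width 0.0135 F [-0.78  0.03 -0.65] q6 -0.26
[529.  49.] 822 tool [0.112  0.1087] board [0.1423 0.1834]
[401.  96.] 7818 tool [0.0891 0.046 ] board [0.0795 0.1605]
[320.  89.] 833 tool [0.0924 0.0028] board [0.0363 0.1637]
[407. 101.] 1301 tool [0.0869 0.0492] board [0.0828 0.1582]
[511. 134.] 459 tool [0.0701 0.1089] board [0.1424 0.1415]
[ 10. 139.] 369 tool [ 0.0671 -0.172 ] board [-0.1384  0.1383]
[486. 248.] 325 tool [-0.0012  0.1091] board [0.1427 0.0702]
[ 38. 331.] 7608 tool [-0.0696 -0.2003] board [-0.1667  0.0015]
[474. 302.] 307 tool [-0.0426  0.1092] board [0.1428 0.0288]
[292.78151261 146.65546218] 119 [[0.1153 0.1229]]
[321.8871734  193.19833729] 842 [[-0.026   0.0592]]
[275.7  147.85] 20 [[0.1181 0.1704]]
[286.625   165.53125] 32 [[0.0639 0.1461]]
[279.625  184.8125] 16 [[0.0123 0.1715]]
[275.52941176 194.        ] 17 [[-0.0118  0.1856]]
[376.04395604 213.63736264] 91 [[-0.1012 -0.0798]]
[368.62962963 233.59259259] 27 [[-0.1526 -0.0521]]
```

View pics/w6.png

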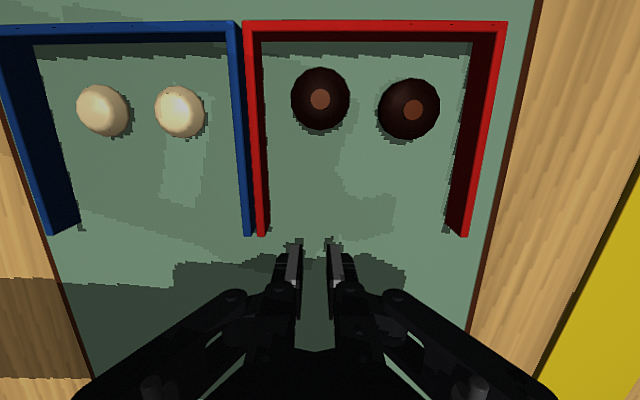

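>>> {"api": "play_rows", "payload": {
  "plan": [0,0,-0.1,0,0,0,-0.1,0,-0.13,-0.118,0,0,-0.13,-0.118,0,0,-0.13,-0.118,0,0]
}}

```text
t: 11.4
ee_pos: [0.5607, -0.0663, 0.0814]
tool_rot: [3.141, 0.0, 1.683]
contact_force: [0.5, -0.8, -0.7]
width: 0.0137
grip_force: 0.0
```

>>> {"api": "play_rows", "payload": {
  "plan": [-0.13,-0.118,0,0,-0.13,-0.118,0,0,-0.13,-0.118,0,0,-0.13,-0.118,0,0,0,0,0,0.0714]
}}

```text
t: 11.82
ee_pos: [0.4763, -0.1832, 0.0809]
tool_rot: [-3.141, 0.001, 1.563]
contact_force: [1.2, 0.0, -0.1]
width: 0.0136
grip_force: 0.0
```

>>> {"api": "play_rows", "payload": {
  "plan": [0,0,0,0.0714,0,0,0,0.0714,0,0,0,0.0714,0,0,0,0.0714,0,0,0,0.0714]
}}

```text
t: 12.23
ee_pos: [0.4788, -0.1795, 0.081]
tool_rot: [-3.141, -0.0, 1.003]
contact_force: [0.3, -0.4, -0.8]
width: 0.0139
grip_force: 0.0
```

>>> {"api": "play_rows", "payload": {
  "plan": [0,0,0,0.0714,0,0,0.1,0,0,0,0.1,0,0,0,0,0,0,0,0,0]
}}

```text
t: 12.65
ee_pos: [0.478, -0.179, 0.0403]
tool_rot: [-3.139, 0.0, 0.896]
contact_force: [-0.7, -1.3, -0.1]
width: 0.0136
grip_force: 0.0
```

```bash
python3 st.py; python3 wr.py pics/w7.png
```

```text
12.65 board [-0.1291 -0.1097] z 0.0403 yaw deg [-1.7983e+02  1.0000e-02  5.1360e+01] goal 96.3 width 0.0136 F [-0.66 -1.27 -0.08] q6 0.09
[132. 122.] 2579 tool [ 0.0756 -0.1017] board [-0.1477  0.0156]
[314. 181.] 580 tool [ 0.042  -0.0007] board [-0.0999 -0.0795]
[522. 289.] 6764 tool [-0.0346  0.1424] board [-0.0528 -0.2348]
[ 48. 346.] 9871 tool [-0.0863 -0.2014] board [-0.3326 -0.0285]
[314. 319.] 2154 tool [-0.0591 -0.0003] board [-0.171  -0.1514]
```

View pics/w7.png

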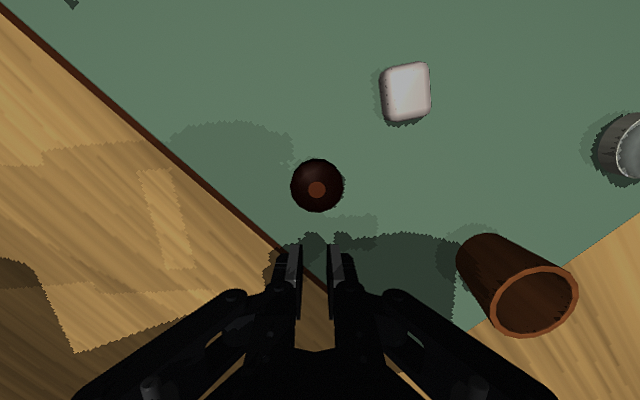

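>>> {"api": "play_rows", "payload": {
  "plan": [0,0,0.05,0,0,0,0.05,0,0,0,0,0,0.04,0,0,0,0.06,0,0,0]
}}

```text
t: 13.12
ee_pos: [0.4916, -0.1642, 0.0213]
tool_rot: [-3.142, 0.0, 0.895]
contact_force: [0.9, -0.6, -0.7]
width: 0.0139
grip_force: 0.1
```

>>> {"api": "play_rows", "payload": {
  "plan": [0.06,0,0,0,0.06,0,0,0,0.06,0,0,0,0.06,0,0,0,0.06,0,0,0]
}}

```text
t: 13.53
ee_pos: [0.5299, -0.1162, 0.0215]
tool_rot: [3.141, -0.0, 0.897]
contact_force: [-0.3, -0.3, 1.6]
width: 0.0136
grip_force: 0.5
```

>>> {"api": "play_rows", "payload": {
  "plan": [0.06,0,0,0,0.06,0,0,0,0.06,0,0,0,0.06,0,0,0,0.06,0,0,0]
}}

```text
t: 13.95
ee_pos: [0.5671, -0.0696, 0.0214]
tool_rot: [3.142, 0.0, 0.896]
contact_force: [-1.1, -0.7, 1.1]
width: 0.0138
grip_force: 0.9
```

```bash
python3 st.py; python3 wr.py pics/w8.png
```

```text
13.95 board [-0.0285 -0.0108] z 0.0214 yaw deg [180.     0.    51.36] goal 96.3 width 0.0138 F [-1.11 -0.72  1.11] q6 0.35
[177.  49.] 1324 tool [ 0.1086 -0.0624] board [0.004  0.1101]
[603.  58.] 1426 tool [0.1061 0.1334] board [ 0.1408 -0.0299]
[311. 214.] 605 tool [ 0.0283 -0.002 ] board [-0.0099  0.0107]
[ 15. 390.] 656 tool [-0.1086 -0.2166] board [-0.2586  0.0653]
```

>>> {"api": "play_rows", "payload": {
  "plan": [0.06,0.004,0,0,0.06,0.004,0,0,0.06,0.004,0,0,0.06,0.004,0,0,0.06,0.004,0,0]
}}

```text
t: 14.42
ee_pos: [0.6076, -0.0252, 0.0212]
tool_rot: [-3.141, -0.0, 0.896]
contact_force: [0.7, 0.1, -0.8]
width: 0.0134
grip_force: 0.1
```

>>> {"api": "play_rows", "payload": {
  "plan": [0.06,0.004,0,0,0.05,0.004,0,0,0.03,0,0,0,0.015,0,0,0,0,0,0,0]
}}

```text
t: 14.83
ee_pos: [0.6278, -0.0024, 0.0212]
tool_rot: [3.142, -0.0, 0.897]
contact_force: [-0.1, 0.2, 0.3]
width: 0.0134
grip_force: 0.0
```

>>> {"api": "play_rows", "payload": {
  "plan": [-0.1,0,0,0,-0.1,0,0,0,-0.1,0,-0.1,0,0,0,0,0,0,0,0,0]
}}

```text
t: 15.25
ee_pos: [0.5903, -0.0509, 0.0423]
tool_rot: [3.14, -0.001, 0.894]
contact_force: [-0.6, 0.6, -0.8]
width: 0.0139
grip_force: 0.0
```

```bash
python3 st.py; python3 wr.py pics/w8.png
```

```text
15.25 board [-0.0034  0.0053] z 0.0423 yaw deg [ 1.799e+02 -5.000e-02  5.125e+01] goal 96.3 width 0.0139 F [-0.62  0.56 -0.82] q6 0.4
[144.  72.] 2754 tool [ 0.1013 -0.0911] board [0.004  0.1414]
[545. 118.] 2655 tool [0.078  0.1298] board [ 0.1435 -0.0314]
[307.  95.] 779 tool [ 0.0897 -0.0042] board [0.0571 0.0716]
[ 20. 389.] 878 tool [-0.1367 -0.244 ] board [-0.2725  0.0815]
```

>>> {"api": "play_rows", "payload": {
  "plan": [0,0,0,-0.0714,0,0,0,-0.0714,0,0,0,-0.0714,0,0,0,-0.0714,0,0,0,-0.0714]
}}

```text
t: 15.72
ee_pos: [0.5898, -0.0491, 0.0404]
tool_rot: [-3.14, -0.0, 1.463]
contact_force: [-0.0, 0.8, -0.2]
width: 0.0136
grip_force: 0.0
```

>>> {"api": "play_rows", "payload": {
  "plan": [0,0,0,-0.0714,0,0,0,-0.0714,0.02,0.15,0,0,0.02,0.155,0,0,0,0,0,0]
}}

```text
t: 16.13
ee_pos: [0.6538, -0.0338, 0.0412]
tool_rot: [3.138, 0.001, 1.683]
contact_force: [-0.0, -0.5, 1.0]
width: 0.0135
grip_force: 0.0
```

>>> {"api": "play_rows", "payload": {
  "plan": [0,0,0.05,0,0,0,0.055,0,0,0,0,0,0,0,0,0]
}}

```text
t: 16.47
ee_pos: [0.6475, -0.0347, 0.018]
tool_rot: [-3.137, -0.002, 1.681]
contact_force: [0.1, 0.9, -0.8]
width: 0.0139
grip_force: 0.0
```

```bash
python3 st.py; python3 wr.py pics/w9.png
```

```text
16.47 board [0.0552 0.0151] z 0.018 yaw deg [-1.7975e+02 -9.0000e-02  9.6330e+01] goal 96.3 width 0.0139 F [ 0.15  0.95 -0.8 ] q6 -0.34
[201.  69.] 2593 tool [ 0.1002 -0.0512] board [0.004  0.1152]
[455.  67.] 3027 tool [0.101  0.0633] board [0.1185 0.1161]
[518.  15.] 299 tool [0.1218 0.0874] board [0.1426 0.137 ]
[498. 120.] 1461 tool [0.0779 0.0875] board [0.1427 0.0931]
[318. 164.] 704 tool [0.0568 0.0015] board [0.0567 0.0719]
[465. 283.] 407 tool [-0.0133  0.0879] board [0.1431 0.0018]
[ 12. 352.] 1539 tool [-0.0689 -0.1997] board [-0.1444 -0.0539]
```

>>> {"api": "play_rows", "payload": {
  "plan": [0.06,0.008,0,0,0.06,0.006,0,0,0.06,0.006,0,0,0.06,0,0,0,0.06,0,0,0]
}}

```text
t: 16.93
ee_pos: [0.647, 0.0267, 0.0206]
tool_rot: [3.141, 0.0, 1.682]
contact_force: [-0.1, -0.5, 0.1]
width: 0.0132
grip_force: 0.1
```

>>> {"api": "play_rows", "payload": {
  "plan": [0.05,0,0,0,0.03,0,0,0,0.015,0,0,0,0,0,0,0,-0.05,0,0,0]
}}

```text
t: 17.35
ee_pos: [0.6458, 0.0349, 0.0202]
tool_rot: [-3.141, -0.0, 1.683]
contact_force: [-0.3, -0.1, 0.1]
width: 0.0135
grip_force: 0.0
```

>>> {"api": "play_rows", "payload": {
  "plan": [-0.1,0,0,0,-0.1,0,0,0,-0.1,0,-0.15,0,0,0,-0.15,0,0,0,0,0]
}}

```text
t: 17.77
ee_pos: [0.6572, -0.0293, 0.0871]
tool_rot: [3.131, 0.004, 1.678]
contact_force: [1.2, -0.5, 2.3]
width: 0.0136
grip_force: 0.0
```

```bash
python3 st.py; python3 wr.py pics/w10.png
```

```text
17.77 board [0.0655 0.0194] z 0.0871 yaw deg [179.38   0.22  96.17] goal 96.3 width 0.0136 F [ 1.23 -0.49  2.26] q6 -0.32
[217.  20.] 399 tool [ 0.1368 -0.0629] board [0.0029 0.1563]
[435.  33.] 475 tool [0.1295 0.0789] board [0.1447 0.1487]
[266.  12.] 274 tool [ 0.1414 -0.0312] board [0.0346 0.1609]
[342.  21.] 251 tool [0.1364 0.018 ] board [0.0838 0.1558]
[393.  33.] 318 tool [0.1293 0.0516] board [0.1173 0.1486]
[223.  87.] 894 tool [ 0.0964 -0.0628] board [0.0029 0.116 ]
[ 9. 75.] 278 tool [ 0.1058 -0.2112] board [-0.1455  0.1257]
[388. 116.] 295 tool [0.0775 0.052 ] board [0.1176 0.0968]
[419. 175.] 695 tool [0.0348 0.0793] board [0.1449 0.054 ]
[ 38. 283.] 6851 tool [-0.064  -0.2455] board [-0.1801 -0.044 ]
[408. 265.] 281 tool [-0.0437  0.0797] board [ 0.1451 -0.0245]
```

View pics/w10.png

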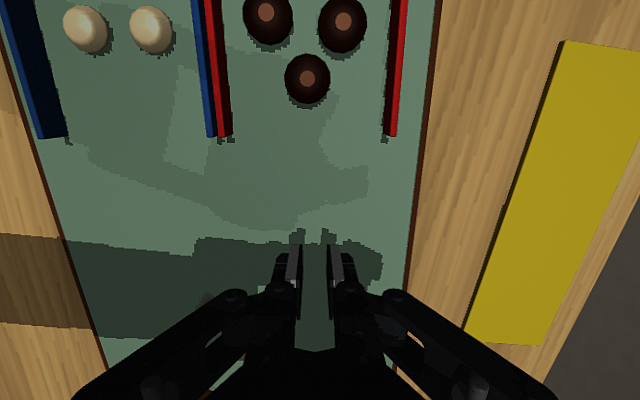

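All three seeds are inside the red pen, at about (268,18), (342,25) and (307,79), with the mouth at row 137. The shells are undisturbed at (85,28) and (152,30).

>>> {"api": "play_rows", "payload": {
  "plan": [0,0,-0.1,0,0,0,-0.1,0,0,0,0,0,0,0,0,0,0,0,0,0]
}}

```text
t: 18.23
ee_pos: [0.6518, -0.0259, 0.1186]
tool_rot: [-3.139, -0.001, 1.681]
contact_force: [0.1, 0.3, -0.3]
width: 0.0136
grip_force: 0.0
```

```bash
python3 -c "
from bench import bot
print(bot.close_job())"
```

```text
the job is handed in; nothing more can be done
None
```

I pushed all three seeds fully into the red pen without lifting them and handed the job in at about 18 s. The arm was clear and the final wrist view showed the shells undisturbed, but it did not show the stone, ink jar or cup, and no verdict came back.

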